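Offer the flap's hinge knuckle up to the inlet box and hold it for the pin

TASK

Lift the orange cover plate by its black handle off its two pins on the white inlet box, and lay it flat in the middle of the green mat without dropping it. Then take the white flap with the brass knuckle out of the blue stand, lower it upright, without forcing it, so that its knuckle sits centred between the two fixed brass knuckles on the box and all three holes line up for the hinge pin. Finish while still holding the flap there, still, carried by the gripper alone and not leaning on the box; leave everything else where it is.

Things in the scene. Friction and masses are not known exactly. Their poses are not given: they have to be found in the camera images.
- inlet_box: Fixed white instrument box, 180 (x) x 200 (y) mm, 70 mm high, black front to the robot; origin under its centre, x away from the front, z up. On its top at x = 45 mm, y = +-60 mm stand two pins 8 mm thick on shoulders 16 mm wide; shoulders end 32 mm, pins 48 mm above the box top. Between them two fixed brass knuckles, hidden by the cover at first.
- hinge_mid (a point): Point on the hinge axis midway between the two fixed knuckles, 88 mm above the bench, 18 mm above the box top; y along the hinge axis, z up. The knuckles are tubes along y, 24 mm across, hole 11 mm, from y = 17 to 43 mm and -43 to -17 mm: the gap between them is 34 mm wide and open down to the box top. The flap's origin belongs here.
- cover: Loose orange plate, 50 (x) x 150 (y) x 6 mm, about 0.12 kg, with two 11 mm holes at y = +-60 mm; on it a black handle bar 14 mm wide (x), 60 mm long (y), its top 36 mm above the plate's underside. Origin: centre of the underside. At the start it sits on the shoulders of the box's pins, underside 102 mm above the bench; the pins reach 16 mm up from there. It lifts straight up.
- mat: Fixed green mat, 170 (x) x 200 (y) x 3 mm, on the bench; origin under its centre.
- stand: Fixed blue stand, 160 (x) x 104 (y) mm, 63 mm high, with two slots across y at x = -40 and x = +40 mm; the flap stands in one, the grey blank panel in the other (either way round). Origin under its centre.
- flap: Loose white flap, amber window on both faces, about 0.3 kg: plate 10 (x) x 80 (y) x 80 mm, from 16 to 96 mm above the origin; below it one brass knuckle 24 mm across, 24 mm long. Origin: centre of its 11 mm hole; y along the hole, z up the plate. May be turned half round. It starts upright in the stand, 25 mm deep in a 12 mm slot, top 118 mm above the bench; lifts straight up.
- blank: Loose grey panel with black lines and no knuckle, 10 x 80 x 80 mm, standing in the stand's other slot, top 118 mm above the bench; not to be moved. Origin: centre of its lower edge.
- pin: Loose steel hinge pin, 6 mm thick, 90 mm long, in the steel dish; left for the colleague who will insert it. Origin at its middle, on the underside.
- bottle_a: Loose clear bottle with blue cap, 70 mm across, 150 mm high; a bystander. Origin under its centre.
- bottle_b: Loose amber bottle with white cap, 70 mm across, 150 mm high; a bystander. Origin under its centre.
- jar: Loose amber jar with blue cap, 60 mm across, 70 mm high; a bystander. Origin under its centre.
- driver: Loose screwdriver with red handle; a bystander. Origin under its middle.
Mind the look-alikes: they are no part of the job. What is shaped like the flap but pink or red is not meant.

How it is judged:
By the outcome, as a careful person would: the job done as asked, in the order asked, and still so for the second after the job is handed in, while the arm keeps its last pose, push and grip.
It also fails if it takes over 54 s, if anything falls off the work surface, if the arm or the gripper's body presses on something with over 40 N, if the wrist force passes 120 N, or if a joint passes its speed limit or range.

ROBOT

A 7-joint arm with a two-finger parallel gripper is mounted at the origin on the work surface. World frame = base frame: x ahead of the robot, y to its left, z up, the work surface at z = 0. Lengths are in m, angles in rad, forces in N, time in s.
With the tool pointing down it reaches from about 0.425 to 0.95 m from the base axis. Payload 16.7 kg.
Tool frame: the origin (TCP) lies at the very end of the fingers, on their centre line; the grasp point (between the pads) lies env.pinch_z behind it (env.pinch_z is the distance from the TCP to the grasp point, in m); z points along the fingers, y is the line along which they close (so a half turn about z gives the same grasp; the last joint's range is limited). The gripper opens to 94 mm and grips with 3 to 60 N. Pads are 16 mm wide; open, the fingers measure 119 mm over their backs; the gripper's body (75 mm by 177 mm) begins 78 mm behind the grasp point.
Start: joints at [-1.315, 0.426, 0.074, 1.606, -0.034, 1.111, -0.067], TCP at [0.266, 0.62, 0.205] pointing down, gripper open.
Joint ranges: [-2.85, 2.85], [-0.5, 2.14], [-1.23, 1.37], [0.21, 2.46], [-1.02, 4.16], [0.16, 2.05], [-2.73, 2.73]. Speed limits (rad/s): [1.89, 1.89, 2.39, 2.39, 3.01, 3.01, 3.01].

INTERFACE

Orientations are given as a unit quaternion [w, x, y, z].
In Python, from cell import env gives the robot as it stands. The module is installed in compiled form; this text tells all that it offers. Calls block until the motion is done:
- env.reach(position, orientation): joint-space move of the TCP to a pose.
- env.movel(position, vel=0.15, ori=None, stop_force=None): straight line of the TCP; ori=None keeps the orientation; vel is the mean speed in m/s. With stop_force (N) it stops when the force on the tool has changed by that much, and returns True; else False.
- env.set_joints(angles): joint-space move.
- env.set_gripper(opening, grip_force=None): finger opening in m; grip_force is the grip in N (None keeps the last); returns when the fingers have stopped.
- env.hold(seconds).
- env.ik(position, orientation): joint angles nearest the present ones, or None.
- env.camera(name): name is "side" or "top"; returns a dict with "color" (480x640x3 uint8, red, green, blue), "K" (3x3 intrinsics, pixels), "rvec" (rotation vector, rad) and "tvec" (3), from world to camera coordinates, as OpenCV has them. Camera axes: x right, y down, z forward; pixel columns grow to the right and rows downward; lengths in m; the calibration is good to about 2 mm. A picture is of the moment at which its call begins. There is no depth.
A pose or a line that the arm cannot do raises env.IKError and nothing moves.
- env.hand_in(): hands the job in; it is judged then, once.
Trained networks look in the newest picture that a camera, given by its name, has taken for a name from the list of things; names that differ only in an ending like _2 or _b are one class to them, and where a whole thing is asked for, a point or a joint stands for the part that bears it (a point fixed in the world has none). Each returns a list of dicts, best first, with "conf" (0 to 1); they miss things now and then, are a little off and sometimes report something else, mostly with a low value. They report only what shows in the picture. A call takes as long as a camera call. They do not tell look-alikes from the thing itself.
- env.cut_out(camera, thing): "pixels" (480x640 bool, what is visible of it) and "uv" ([column, row] in pixels, amid what is visible of it).
Readings, each from a call of its own:
- env.read_t(): time.
- env.read_joint_positions(): joint angles.
- env.read_qd(): joint speeds.
- env.read_joint_torque(): joint torques, N m.
- env.read_ee_pos(): TCP position.
- env.read_tool_rot(): TCP orientation.
- env.read_contact_force(): force on the tool from outside, world axes, zero at the start.
- env.read_wrist_torque(): the same for the moment, N m.
- env.read_opening(): finger opening in m.
- env.read_grip_force(): force on a finger pad.
Only numpy, scipy, OpenCV 4.12 (cv2) and the standard library are available. Lean on these libraries where they do the work, as an engineer would, in place of code of your own. Each camera call takes 0.05 s, during which the arm holds its last target. There are 200 camera calls.

## Working session

There is one attempt and no reset: what is moved stays moved. The work goes in short steps, each a Python script; the robot and the scene stay as the last script left them, time stands still between calls to the robot, and variables do not carry over. Pictures are saved under pics/ and viewed, at most 10 in all, crops included, and the job is handed in when it is done.

```bash
mkdir -p pics; ls; python3 - <<'E'
from cell import env
import cv2,numpy as np
ims=[]
for c in ("side","top"):
    d=env.camera(c); cv2.imwrite(f"pics/{c}0.png",d["color"][:,:,::-1])
    R=cv2.Rodrigues(np.array(d["rvec"]))[0]; print(c,np.round(d["K"],1).tolist(),"pos",(-R.T@np.array(d["tvec"]).ravel()).round(3),"axis",R[2].round(3))
    for t in ["inlet_box","cover","mat","stand","flap","blank","pin"]:
        for r in env.cut_out(c,t)[:3]: 
            print(t,round(r["conf"],2),np.round(r["uv"]),r["pixels"].sum())
print(env.pinch_z,env.read_t(),env.read_tool_rot(),env.read_opening())
E
```

```text
pics
side [[435.2, 0.0, 323.3], [0.0, 435.2, 244.5], [0.0, 0.0, 1.0]] pos [-0.05  -0.651  0.772] axis [ 0.544  0.583 -0.603]
inlet_box 0.87 [302. 264.] 4512
cover 0.64 [317. 232.] 753
cover 0.26 [385. 239.] 66
mat 0.7 [230. 244.] 2265
mat 0.26 [507. 405.] 818
stand 0.66 [394. 360.] 2656
flap 0.97 [332. 312.] 1006
flap 0.68 [377. 341.] 764
flap 0.66 [351. 400.] 1436
blank 0.6 [409. 330.] 735
top [[465.8, 0.0, 311.8], [0.0, 465.8, 234.3], [0.0, 0.0, 1.0]] pos [ 0.409 -0.021  1.289] axis [ 0.094 -0.004 -0.996]
inlet_box 0.81 [287. 237.] 3971
cover 0.91 [279. 210.] 1078
mat 0.73 [284. 212.] 1201
mat 0.67 [187. 260.] 4422
stand 0.95 [415. 261.] 1939
flap 0.75 [432. 318.] 386
flap 0.5 [363. 272.] 137
flap 0.47 [416. 272.] 215
blank 0.65 [423. 242.] 212
pin 0.53 [305. 148.] 34
pin 0.46 [287. 242.] 4007
0.0188 0.8 [-3.01194325e-05  2.01521205e-01  9.79484151e-01 -3.98866776e-05] 0.0940619298848822
```

View pics/side0.png

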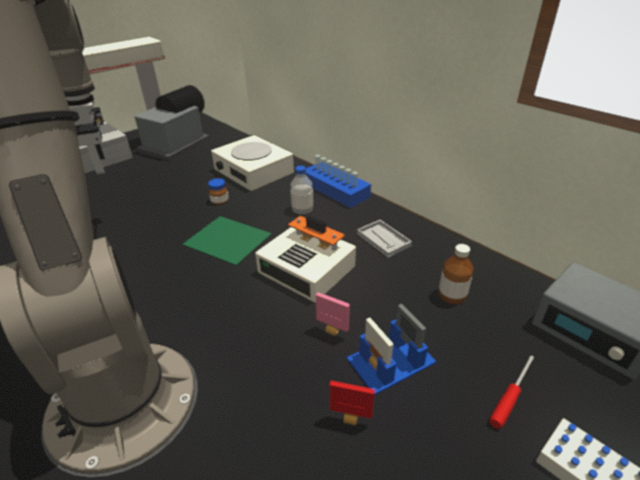

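View pics/top0.png

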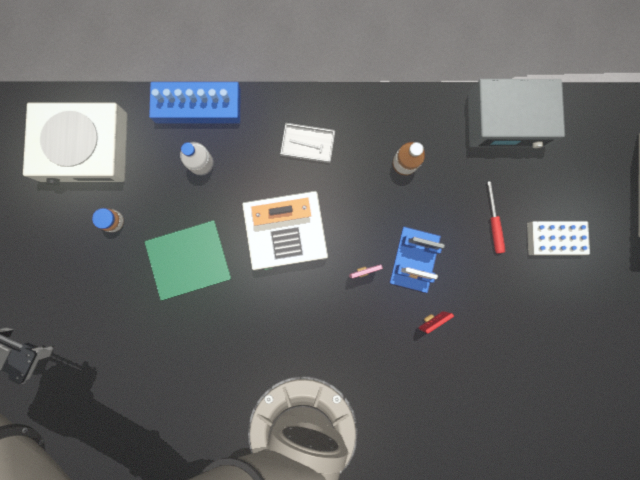

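The side view shows the orange cover at (317,232), the mat at (230,240) and the stand at (394,360). There are three flap shapes:
- **Pink:** side (332,312), top (366,271).
- **Red:** side (351,400), top (436,322).
- **White:** side (378,341), top (417,273), in the blue stand. Only this one is white with a brass knuckle in the stand, so it is the one meant.

The grey blank is at side (410,325). I'll confirm the choice in an enlarged crop.

```bash
cat > h.py <<'E'
import cv2,numpy as np
from scipy.optimize import minimize
from scipy.spatial.transform import Rotation as Rn
from cell import env
def proj(d,P): return cv2.projectPoints(np.float64(P).reshape(-1,1,3),np.float64(d["rvec"]),np.float64(d["tvec"]),np.float64(d["K"]),None)[0].reshape(-1,2)
def box(lo,hi): return np.array([[x,y,z] for x in (lo[0],hi[0]) for y in (lo[1],hi[1]) for z in (lo[2],hi[2])])
def place(P,x,y,z,yaw): return P@Rn.from_euler('z',yaw).as_matrix().T+[x,y,z]
def colmask(im,lo,hi,roi):
    m=cv2.inRange(cv2.cvtColor(im,cv2.COLOR_RGB2HSV),np.array(lo),np.array(hi))
    r=np.zeros_like(m); u0,v0,u1,v1=roi; r[v0:v1,u0:u1]=m[v0:v1,u0:u1]
    n,l,s,_=cv2.connectedComponentsWithStats(r); 
    return (l==1+np.argmax(s[1:,4])).astype(np.uint8)
def hullmask(pts):
    S=8; im=np.zeros((480,640),np.uint8)   # area by fillConvexPoly w/ subpixel AA
    cv2.fillConvexPoly(im,np.round(cv2.convexHull(np.float32(pts))*2**S).astype(np.int32),255,cv2.LINE_AA,S); return im/255.
def ray(d,uv,z):
    R=cv2.Rodrigues(np.float64(d["rvec"]))[0]; t=np.float64(d["tvec"]).ravel(); c=-R.T@t
    r=R.T@np.linalg.inv(d["K"])@[uv[0],uv[1],1]; return c+r*(z-c[2])/r[2]
def hullof(m): return cv2.convexHull(cv2.findNonZero(m)).reshape(-1,2).astype(float)
def fithull(ds,ms,P,p0,fixz=None):
    "match model hull to mask hull in each view via area mismatch"
    tg=[]
    for m in ms:
        t=np.zeros((480,640),np.uint8); cv2.fillConvexPoly(t,hullof(m).astype(np.int32),1); tg.append(t)
    def f(p):
        q=[p[0],p[1],p[2] if fixz is None else fixz,p[3]*10]
        return sum(np.abs(hullmask(proj(d,place(P,*q)))-t).sum()/t.sum() for d,t in zip(ds,tg))
    p=np.array([*p0[:3],p0[3]/10]); b=None
    for k in range(3):
        sx=np.vstack([p]+[p+np.eye(4)[i]*s for i,s in enumerate([.01,.01,.01,.01])])
        b=minimize(f,p,method='Nelder-Mead',options=dict(initial_simplex=sx,xatol=1e-5,fatol=1e-5,maxiter=400)); p=b.x
    return np.array([p[0],p[1],p[2] if fixz is None else fixz,p[3]*10]),b.fun
E
python3 - <<'E'
from h import *
D={c:env.camera(c) for c in("side","top")}
a=D["side"]["color"][285:405,300:450]; b=D["top"]["color"][180:300,340:470]
z=lambda i:cv2.resize(i,(400,i.shape[0]*400//i.shape[1]),interpolation=cv2.INTER_CUBIC)
c=D["side"]["color"][200:300,240:370]; e=D["top"]["color"][185:275,240:330]
def col(i,j): 
    i,j=z(i),z(j); o=np.zeros((800,400,3),np.uint8); o[:i.shape[0]]=i; o[400:400+j.shape[0]]=j[:400]; return o
o=np.hstack([col(a,b),col(c,e)]); cv2.imwrite("pics/crop1.png",cv2.resize(o,(600,600))[:,:,::-1])
ds=[D["side"],D["top"]]
for n,lo,hi,rs,P in [("cover",(5,150,120),(18,255,255),[(280,200,360,260),(240,190,320,230)],box((-.025,-.075,0),(.025,.075,.006))),
                     ("mat",(55,80,40),(90,255,255),[(170,200,285,275),(130,210,240,310)],box((-.085,-.1,0),(.085,.1,.003)))]:
    ms=[colmask(d["color"],lo,hi,r) for d,r in zip(ds,rs)]
    tc=hullof(ms[1]).mean(0); g=ray(ds[1],tc,.1 if n=="cover" else 0)
    for y0 in (-.1,.1,.2):print(n,ms[0].sum(),ms[1].sum(),g.round(3),*[np.round(v,4) for v in fithull(ds,ms,P,[*g,y0])])
ms=[colmask(d["color"],(100,120,60),(125,255,255),r) for d,r in zip(ds,[(330,300,450,400),(380,220,450,300)])]
print("stand",[m.sum() for m in ms],[cv2.minAreaRect(hullof(m).astype(np.float32)) for m in ms])
E
```

```text
Traceback (most recent call last):
  File "h.py", line 12, in colmask
    return (l==1+np.argmax(s[1:,4])).astype(np.uint8)
                 ~~~~~~~~~^^^^^^^^^
ValueError: attempt to get argmax of an empty sequence
```

View pics/crop1.png

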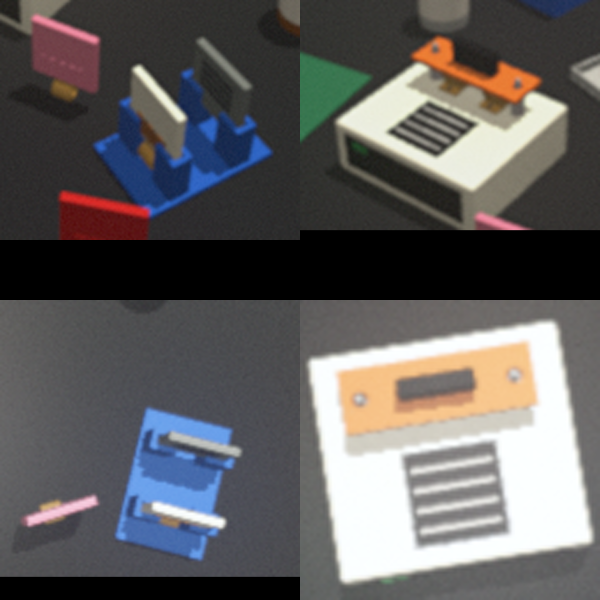

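The crop confirms it: the white flap with the brass knuckle stands in the near slot of the stand, and the grey blank is in the far slot. Pink and red stand outside. Next I'll relax the thresholds and fit the poses.

```bash
cat > m.py <<'E'
from h import *
D={c:env.camera(c) for c in("side","top")}
ds=[D["side"],D["top"]]
I=D["top"]["color"]; print("hsv",cv2.cvtColor(I,cv2.COLOR_RGB2HSV)[[219,213,272,262],[262,280,416,187]].tolist(), cv2.cvtColor(D["side"]["color"],cv2.COLOR_RGB2HSV)[[337,328,240],[378,372,225]].tolist())
def run(n,lo,hi,rs,P,z0,yaws,fixz=None):
    ms=[colmask(d["color"],l,h,r) for d,r,l,h in zip(ds,rs,lo,hi)]
    g=ray(ds[1],hullof(ms[1]).mean(0),z0)
    for y0 in yaws:
        for dd,mm,k in ((ds,ms,fixz),(ds[:1],ms[:1],z0),(ds[1:],ms[1:],z0)):
            p,e=fithull(dd,mm,P,[*g,y0],k); print(n,len(dd),int(mm[0].sum()),p.round(4),round(e,3))
O=[(3,110,100),(3,70,100)],[(20,255,255)]*2
run("cover",*O,[(280,200,360,260),(240,190,320,230)],box((-.025,-.075,0),(.025,.075,.006)),.102,(.12,))
run("mat",[(50,60,30)]*2,[(90,255,255)]*2,[(170,200,285,275),(130,210,240,310)],box((-.085,-.1,0),(.085,.1,.003)),0,(.2,),0)
run("flap",[(0,0,135),(0,0,170)],[(180,75,255),(180,60,255)],[(360,310,398,365),(395,255,445,290)],box((-.005,-.04,.063),(.005,.04,.118)),0,(-.2,))
E
python3 m.py
```

```text
hsv [[16, 114, 247], [9, 57, 126], [70, 3, 250], [74, 89, 177]] [[20, 38, 102], [23, 38, 121], [71, 137, 117]]
cover 2 586 [0.5798 0.0535 0.1052 0.1564] 0.155
cover 1 586 [0.5837 0.057  0.102  0.1605] 0.058
cover 1 938 [0.5803 0.0534 0.102  0.1646] 0.09
mat 2 2415 [0.4603 0.3177 0.     0.2982] 0.054
mat 1 2415 [0.4605 0.3186 0.     0.3008] 0.03
mat 1 4590 [0.4602 0.3174 0.     0.2971] 0.02
flap 2 198 [ 0.4252 -0.3     0.0032 -0.3403] 2.898
flap 1 198 [ 0.4849 -0.2417  0.     -0.9133] 1.834
flap 1 145 [ 0.4234 -0.3049  0.     -0.2132] 0.389
```

```bash
cat > m2.py <<'E'
from h import *
D={c:env.camera(c) for c in("side","top")}
ds=[D["side"],D["top"]]
ms=[colmask(ds[0]["color"],(0,0,85),(180,85,255),(362,310,397,366)),colmask(ds[1]["color"],(0,0,185),(180,60,255),(398,258,445,286))]
print([int(m.sum()) for m in ms],[cv2.approxPolyDP(hullof(m).astype(np.float32),1.2,True).reshape(-1,2).tolist() for m in ms])
top=box((-.005,-.04,.112),(.005,.04,.118)); fl=box((-.005,-.04,.066),(.005,.04,.118))
for y0 in (-.2,):
    p,e=fithull(ds[1:],ms[1:],top,[.42,-.30,0,y0],0); print("top cam only",p.round(4),e)
    p2,e=fithull(ds[:1],ms[:1],fl,p,0); print("side only",p2.round(4),e)
    p3,e=fithull(ds,ms,fl,p); print("both",p3.round(4),e)
out=[]
for d,m,(u,v) in zip(ds,ms,((355,300),(390,240))):
    im=cv2.resize(d["color"][v:v+60,u:u+60],(600,600),interpolation=cv2.INTER_NEAREST)
    for q,c in ((p,(255,0,0)),(p2,(0,255,0))):
        cv2.polylines(im,[np.round((cv2.convexHull(np.float32(proj(d,place(fl,*q)))).reshape(-1,2)-[u,v]+.5)*10).astype(int)],True,c,1)
        cv2.polylines(im,[np.round((proj(d,place(fl[[1,3,7,5]],*q))-[u,v]+.5)*10).astype(int)],True,c,1)
    out.append(cv2.resize(im,(400,400)))
cv2.imwrite("pics/fl.png",np.hstack(out)[:,:,::-1])
E
python3 m2.py
```

```text
[693, 139] [[[389.0, 363.0], [386.0, 363.0], [365.0, 338.0], [366.0, 318.0], [370.0, 317.0], [393.0, 342.0]], [[437.0, 276.0], [436.0, 278.0], [407.0, 271.0], [406.0, 268.0], [435.0, 274.0]]]
top cam only [ 0.423  -0.3019  0.     -0.2527] 0.17630621110719738
side only [ 0.4238 -0.3006  0.     -0.2771] 0.08704964430505621
both [ 4.243e-01 -3.006e-01 -3.000e-04 -2.499e-01] 0.536725188038976
```

View pics/fl.png

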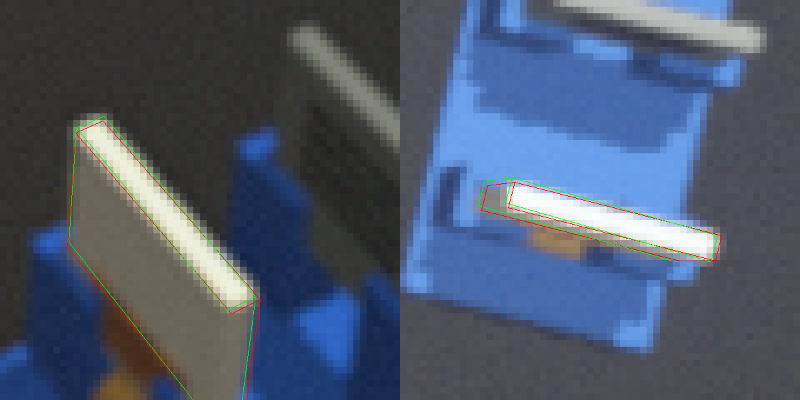

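The overlay fits the flap in both views, with its top at z ≈ 0.118, centre (0.4235, -0.301) and yaw -0.26. The cover is at (0.580, 0.0535) with yaw 0.16, underside about 0.102–0.105. The mat is at (0.460, 0.318) with yaw 0.30. Starting with the cover.

```bash
cat >> h.py <<'E'
def quat(yaw,cur=None):
    "tool down, closing along object x; picks the half turn keeping the joint 7 most central"
    a=yaw+np.pi/2; return [0,np.cos(a/2),np.sin(a/2),0]
def bestq(pos,yaw):
    c=[]
    for k in (0,np.pi):
        j=env.ik(pos,quat(yaw+k))
        if j is not None: c.append((np.abs(np.array(j)-env.read_joint_positions()).max(),k,j))
    c.sort(key=lambda t:t[0]); print([(round(t[0],2),round(t[1],2),round(t[2][6],2)) for t in c]); return quat(yaw+c[0][1])
E
python3 - <<'E'
from h import *
x,y,w=.580,.0535,.16
q=bestq([x,y,.22],w)
env.reach([x,y,.22],q); env.set_gripper(.05,25)
print(env.movel([x,y,.1122],.12,stop_force=8), env.read_ee_pos(),env.read_contact_force())
env.set_gripper(0,25); print(env.read_opening(),env.read_grip_force(),env.read_contact_force())
z0=env.read_ee_pos()[2]
env.movel([x,y,z0+.03],.06); print(env.read_contact_force(),env.read_opening())
env.movel([x,y,.22],.15); print(env.read_contact_force(),env.read_t(),z0)
E
```

```text
[(np.float64(0.58), 0, np.float64(0.16)), (np.float64(2.59), 3.14, np.float64(-2.66))]
False [0.58048149 0.05348957 0.11284471] [ 0.06882242 -0.17353494  0.6748323 ]
0.013574374978367252 24.989304542541504 [ 0.9543108  -0.16698244 -0.14625663]
[-1.01474901 -0.44886697 -0.77245897] 0.014042088059982282
[ 0.13309516 -0.01978817 -1.14574821] 7.25 0.11231759867048062
```

```bash
python3 - <<'E'
from h import *
x,y,w=.4602,.3176,.298
q=bestq([x,y,.22],w)
env.reach([x,y,.16],q)
env.movel([x,y,.03],.15)
s=env.movel([x,y,.009],.03,stop_force=3); print(s,env.read_ee_pos(),env.read_contact_force())
env.set_gripper(.04); env.movel([x,y,.13],.2)
fx,fy,fw=.4235,-.301,-.256
q=bestq([fx,fy,.25],fw)
env.reach([fx,fy,.22],q)
D={c:env.camera(c) for c in("side","top")}
for c in D: cv2.imwrite(f"pics/{c}2.png",D[c]["color"][:,:,::-1])
a=cv2.resize(D["top"]["color"][180:300,140:340],(800,480)); b=D["side"]["color"][200:300,170:370]
for d,c in ((D["side"],"side"),(D["top"],"top")):np.savez(f"{c}2.npz",**d)
cv2.imwrite("pics/c2.png",cv2.resize(np.vstack([a,cv2.resize(b,(800,400))]),(540,594))[:,:,::-1])
print(env.read_t(),env.read_opening(),env.read_joint_positions().round(2))
E
```

```text
[(np.float64(0.47), 0, np.float64(-0.27)), (np.float64(2.24), 3.14, np.float64(2.4))]
True [0.45997674 0.31757028 0.01256675] [1.3795092  0.77865604 1.14466677]
[(np.float64(0.73), 0, np.float64(0.46)), (np.float64(2.38), 3.14, np.float64(-2.58))]
13.6417 0.03996760850136222 [-0.43  0.27  1.11  1.98 -0.28  1.06  0.55]
```

View pics/c2.png

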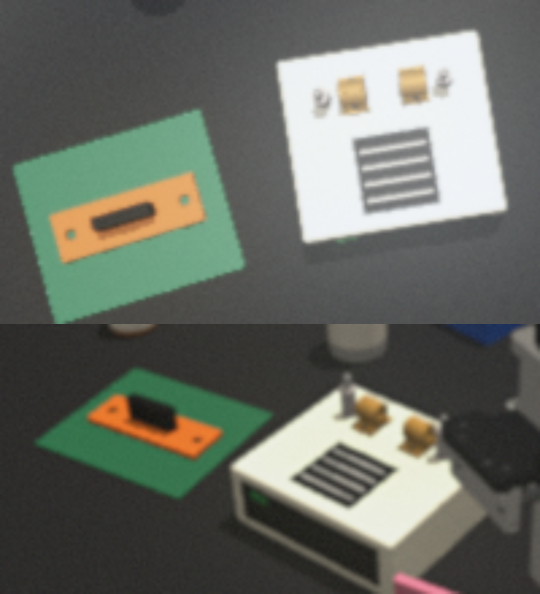

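The cover lies flat in the middle of the mat. The fixed knuckles now show, in the top view at about (270,215) and (293,211). Next I'll fit the hinge.

```bash
cat > hg.py <<'E'
from h import *
ds=[dict(np.load(f"{c}2.npz")) for c in("side","top")]
t=np.linspace(0,2*np.pi,24,endpoint=False)
cyl=lambda a,b:np.vstack([np.c_[.012*np.cos(t),0*t+y,.012*np.sin(t)] for y in(a,b)])
parts=[cyl(.017,.043),cyl(-.043,-.017)]
def brass(d,roi,lo):
    m=cv2.inRange(cv2.cvtColor(d["color"],cv2.COLOR_RGB2HSV),np.array(lo),np.array((28,255,255))); r=np.zeros_like(m);u0,v0,u1,v1=roi;r[v0:v1,u0:u1]=m[v0:v1,u0:u1]; return (r>0)*1.
mt=brass(ds[1],(255,200,310,230),(8,60,60)); mside=brass(ds[0],(295,215,340,260),(8,90,40))
n,l,s,c=cv2.connectedComponentsWithStats(mt.astype(np.uint8)); print(s[1:].tolist(),c[1:].round(2).tolist())
n,l,s2,c2=cv2.connectedComponentsWithStats(mside.astype(np.uint8)); print(s2[1:].tolist(),c2[1:].round(2).tolist())
def U(d,p): return np.maximum(*[hullmask(proj(d,place(P,*p))) for P in parts])
def fit(f,p,sc):
    for k in range(3):
        sx=np.vstack([p]+[np.array(p)+np.eye(len(p))[i]*sc[i] for i in range(len(p))])
        b=minimize(f,p,method='Nelder-Mead',options=dict(initial_simplex=sx,xatol=1e-5,fatol=1e-4)); p=b.x
    return p,b.fun
p,e=fit(lambda p:np.abs(U(ds[1],[p[0],p[1],.088,p[2]])-mt).sum()/mt.sum(),[.58,.0535,.16],[.008,.008,.1]); print("knuckles top",p.round(4),e)
# box top outline, top view
bm=colmask(ds[1]["color"],(0,0,190),(180,50,255),(235,180,335,280))
pb,e=fithull(ds[1:],[bm],box((-.09,-.1,0),(.09,.1,.07)),[.535,.05,0,.16],0); print("box",pb.round(4),e, "hinge if x=45:",place(np.array([[.045,0,0]]),*pb).round(4))
sc=cv2.resize(ds[0]["color"][205:265,285:345],(400,400),interpolation=cv2.INTER_NEAREST); tc=cv2.resize(ds[1]["color"][190:250,250:310],(400,400),interpolation=cv2.INTER_NEAREST)
for im,d,o in((sc,ds[0],(285,205)),(tc,ds[1],(250,190))):
    for P in parts:
        for g in(P[:24],P[24:]): cv2.polylines(im,[np.round((proj(d,place(g,p[0],p[1],.088,p[2]))-o+.5)*400/60).astype(int)],True,(0,0,255),1)
cv2.imwrite("pics/hg.png",np.hstack([sc,tc])[:,:,::-1])
E
python3 hg.py
```

```text
[[288, 205, 10, 13, 105], [265, 208, 11, 14, 112]] [[292.59, 210.62], [270.03, 214.63]]
[[301, 227, 13, 14, 118], [319, 234, 13, 15, 126]] [[306.63, 233.29], [324.48, 241.16]]
knuckles top [0.5782 0.0529 0.2249] 0.4087105810065962
box [0.5369 0.0457 0.     0.1596] 0.04502628029560167 hinge if x=45: [[0.5814 0.0528 0.    ]]
```

View pics/hg.png

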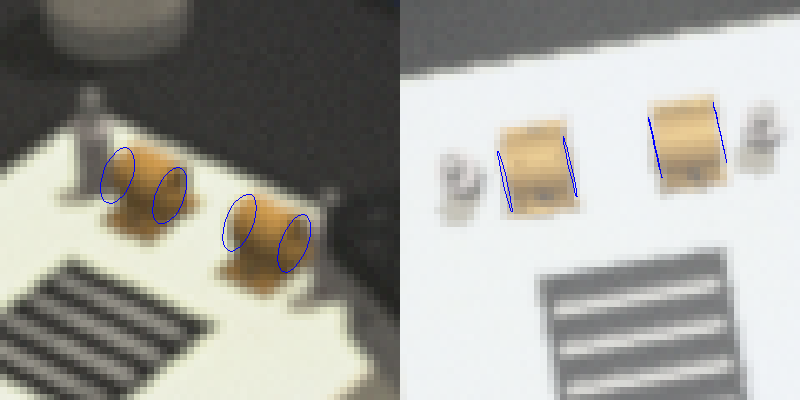

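The fit is pulled towards the robot by the knuckles' feet. I'll refit with the feet modelled and yaw fixed from the box outline, and pick up the flap meanwhile.

```bash
sed -i '/^p,e=fit/,$d' hg.py; cat >> hg.py <<'E'
def U2(d,x,y,z,w,hw,hf):
    ims=[]
    for s in(1,-1):
        a,b=sorted((s*.017,s*.043))
        for P in (cyl(a,b),box((-hw,a,-.018),(hw,b,-.018+hf)),box((-.010,a,-.018),(.010,b,0))): ims.append(hullmask(proj(d,place(P,x,y,z,w))))
    return np.max(ims,0)
for nm,dd,mm,fz in(("both",ds,[mside,mt],0),("both z.088",ds,[mside,mt],1),("side",ds[:1],[mside],1),("top",ds[1:],[mt],1)):
    f=lambda p:sum(np.abs(U2(d,p[0],p[1],.088 if fz else p[2],.16,p[3],.005)-m).sum()/m.sum() for d,m in zip(dd,mm))
    r=min((fit(f,[.581,.053,.088,h],[.006,.006,.006,.005]) for h in(.013,.018)),key=lambda t:t[1]); print(nm,r[0].round(4),round(r[1],3))
E
python3 - <<'E'
from h import *
x,y=.4235,-.301
print(env.movel([x,y,.079],.12,stop_force=8),env.read_ee_pos())
env.set_gripper(0,40); print(env.read_opening(),env.read_grip_force(),env.read_contact_force(),env.read_ee_pos())
z=env.read_ee_pos()[2]
env.movel([x,y,z+.05],.06); print(env.read_contact_force(),env.read_opening())
env.movel([x,y,.25],.2); print(env.read_contact_force(),z,env.read_t())
E
python3 hg.py
```

```text
False [ 0.42389007 -0.30121073  0.07958305]
0.009844415359978445 39.999765157699585 [ 0.48864653 -0.20555018  2.89437977] [ 0.42362288 -0.30099336  0.07910752]
[ 0.03320167  0.29375203 -3.05426498] 0.010031532353518308
[-0.39962325 -0.47355777 -2.8600896 ] 0.07910752473090958 17.2833
[[288, 205, 10, 13, 105], [265, 208, 11, 14, 112]] [[292.59, 210.62], [270.03, 214.63]]
[[301, 227, 13, 14, 118], [319, 234, 13, 15, 126]] [[306.63, 233.29], [324.48, 241.16]]
both [0.5814 0.0537 0.0842 0.0089] 0.845
both z.088 [0.5792 0.0529 0.0998 0.0108] 0.868
side [0.5784 0.051  0.1035 0.0084] 0.429
top [0.5808 0.053  0.0957 0.0137] 0.386
```

```bash
cat > look.py <<'E'
import sys
from h import *
def look(name,tgt,W=.16,zoff=.0571):
    d=env.camera("side"); np.savez(name+".npz",**d)
    o=np.array([270,140]); S=6; im=cv2.resize(d["color"][o[1]:o[1]+100,o[0]:o[0]+100],(600,600),interpolation=cv2.INTER_CUBIC)
    t=np.linspace(0,2*np.pi,24,endpoint=False); ring=lambda y,r:np.c_[r*np.cos(t),0*t+y,r*np.sin(t)]
    def dr(P,pose,c): cv2.polylines(im,[np.round((proj(d,place(P,*pose))-o+.5)*S).astype(int)],True,c,1)
    e=env.read_ee_pos(); fp=[e[0],e[1],e[2]-zoff,W]
    for y in(.043,.017,-.017,-.043): dr(ring(y,.012),[tgt[0],tgt[1],.088,W],(0,0,255))
    for y in(-.012,.012): dr(ring(y,.012),fp,(0,255,0))
    b=box((-.005,-.04,.016),(.005,.04,.096)); dr(b[[0,2,3,1]],fp,(255,0,0)); dr(b[[0,2,6,4]],fp,(255,0,0))
    cv2.imwrite(f"pics/{name}.png",im[:,:,::-1])
E
python3 - <<'E'
from look import *
x,y,w=.5808,.053,.16
p=[x,y,.25]; q=bestq(p,w); env.reach(p,q)
env.movel([x,y,.088+.0571+.036],.15); env.hold(.2)
look("hov",(x,y)); print(env.read_ee_pos(),env.read_t(),env.read_opening())
E
```

```text
[(np.float64(0.38), 0, np.float64(0.21)), (np.float64(3.08), 3.14, np.float64(-2.58))]
[0.58122095 0.05309867 0.18187278] 19.5833 0.00991350562015981
```

View pics/hov.png

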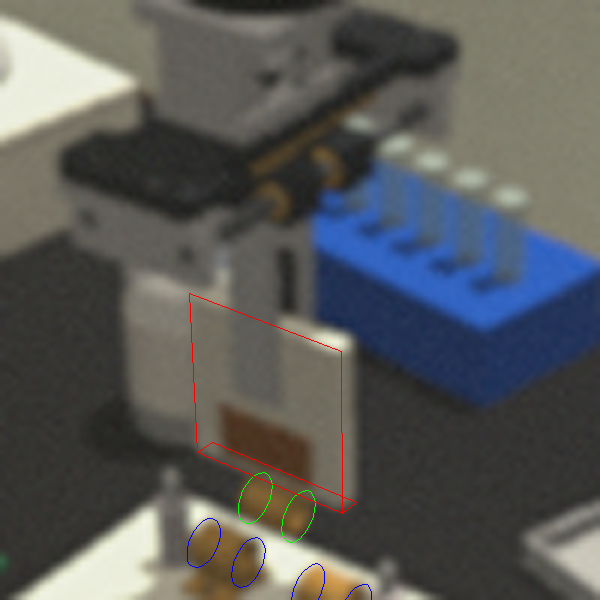

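The flap sits in the hand as modelled, with its knuckle at zoomed (278,508). The fixed knuckles show the same small offset from their drawing, so it is a calibration shift and the relative pose is good. Lowering with a force guard.

```bash
python3 - <<'E'
from look import *
x,y=.5808,.053
print(env.movel([x,y,.1451],.04,stop_force=3),env.read_contact_force()); env.hold(.3)
look("ins",(x,y)); print(env.read_ee_pos(),env.read_t(),env.read_opening(),env.read_contact_force())
d=dict(np.load("ins.npz")); i=d["color"][200:270,280:360]; j=cv2.imread("pics/ins.png")[300:600]
cv2.imwrite("pics/ins2.png",np.hstack([cv2.resize(i,(400,350),interpolation=cv2.INTER_CUBIC)[:,:,::-1],cv2.resize(j,(400,350))[:,:400]]) if 0 else cv2.resize(i,(800,600),interpolation=cv2.INTER_CUBIC)[:,:,::-1])
E
```

```text
False [ 0.3097162  -0.35692617 -2.11764333]
[0.58085626 0.05306144 0.14519755] 20.9833 0.009370329216694583 [-0.64009332 -0.08062286 -2.80649175]
```

View pics/ins2.png

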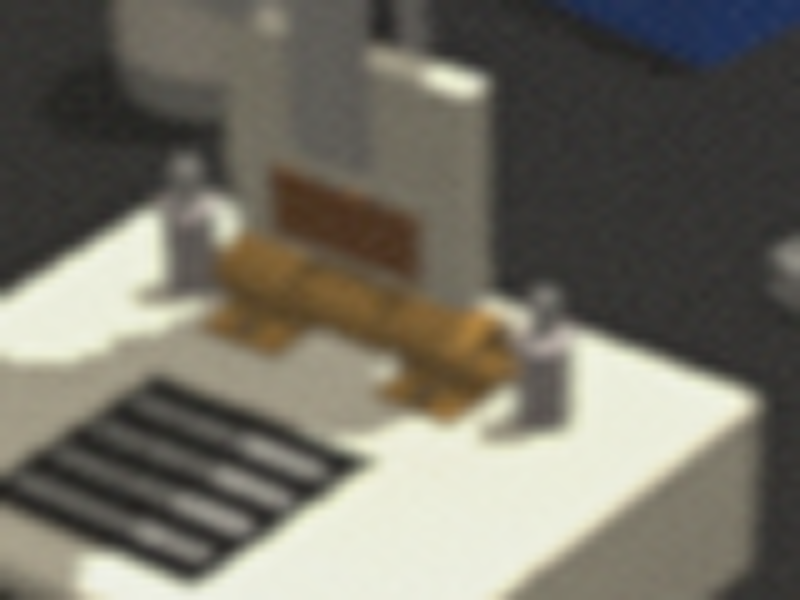

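The knuckle sits in line between the fixed ones, with a force of -2.8 N (flap weight only). I'll quantify the alignment from the edges of the brass in averaged frames.

```bash
python3 - <<'E'
from h import *
fr=[env.camera("side") for _ in range(6)]; d=fr[0]
A=np.mean([f["color"].astype(np.float32) for f in fr],0); B=dict(np.load("side2.npz"))["color"].astype(np.float32)
x,y,w=.5808,.053,.16
def S(im): return (im.max(2)-im.min(2))/np.maximum(im.max(2),1)
def axis(Y): return proj(d,place(np.array([[0,Y,0]]),x,y,.088,w))[0]
u=axis(-.043)-axis(.043); L=np.hypot(*u); u/=L; n=np.array([u[1],-u[0]]); print("px/mm along",L/86,"n",n.round(2))
# image motion per mm of x, y', z
J=[(proj(d,place(np.array([v]),x,y,.088,w))[0]-axis(0)) for v in([.001,0,0],[0,.001,0],[0,0,.001])]
print("per mm (along,perp):",[(round(j@u,3),round(j@n,3)) for j in J])
s=np.arange(-9,9,.1)
def samp(im,P): return cv2.remap(im,np.float32(P[None,:,0]),np.float32(P[None,:,1]),cv2.INTER_CUBIC)[0]
for nm,im in(("now",A),("before",B)):
    sat=S(im); r=[]
    for Y in np.arange(-40,41,4)/1e3:
        v=samp(sat,axis(Y)+s[:,None]*n); k=np.argmin(abs(s-1)); 
        up=next((s[i] for i in range(k,len(s)) if v[i]<.45),9); lo=next((s[i] for i in range(k,0,-1) if v[i]<.45),-9); r.append((round(Y*1e3),round(up,1),round(lo,1)))
    print(nm,r)
a=np.arange(-.05,.0501,.002)
for off in(2.,0):print(off,list(zip((a*1e3).round().astype(int).tolist(),samp(A.mean(2),np.array([axis(Y)+off*n for Y in a])).round().astype(int).tolist(),samp(B.mean(2),np.array([axis(Y)+off*n for Y in a])).round().astype(int).tolist())))
E
```

```text
px/mm along 0.32124354550702566 n [ 0.4  -0.92]
per mm (along,perp): [(np.float64(0.139), np.float64(0.254)), (np.float64(-0.321), np.float64(-0.0)), (np.float64(-0.13), np.float64(0.273))]
now [(-40, np.float64(3.5), np.float64(-8.1)), (-36, np.float64(4.0), np.float64(-8.4)), (-32, np.float64(3.9), np.float64(-8.2)), (-28, np.float64(3.4), np.float64(-7.9)), (-24, np.float64(3.0), np.float64(-8.4)), (-20, np.float64(3.1), np.float64(-3.4)), (-16, np.float64(3.1), np.float64(-2.9)), (-12, np.float64(3.1), np.float64(-3.0)), (-8, np.float64(2.9), np.float64(-3.2)), (-4, np.float64(2.8), np.float64(-3.3)), (0, np.float64(2.7), np.float64(-3.3)), (4, np.float64(2.8), np.float64(-3.2)), (8, np.float64(2.9), np.float64(-3.3)), (12, np.float64(2.9), np.float64(-3.8)), (16, np.float64(2.8), np.float64(-6.2)), (20, np.float64(2.7), np.float64(-8.2)), (24, np.float64(2.8), np.float64(-8.4)), (28, np.float64(3.2), np.float64(-8.4)), (32, np.float64(3.2), np.float64(-8.3)), (36, np.float64(3.3), np.float64(-8.4)), (40, np.float64(3.2), np.float64(-3.5))]
before [(-40, np.float64(3.5), np.float
[... 1691 characters left out ...]
), (-40, 89, 89), (-38, 93, 92), (-36, 101, 101), (-34, 108, 110), (-32, 106, 115), (-30, 99, 116), (-28, 93, 114), (-26, 90, 114), (-24, 89, 113), (-22, 89, 110), (-20, 88, 107), (-18, 90, 107), (-16, 89, 106), (-14, 87, 122), (-12, 85, 153), (-10, 83, 192), (-8, 80, 217), (-6, 80, 231), (-4, 84, 232), (-2, 88, 233), (0, 91, 226), (2, 92, 215), (4, 91, 193), (6, 90, 174), (8, 90, 154), (10, 89, 134), (12, 88, 117), (14, 88, 102), (16, 89, 96), (18, 86, 88), (20, 82, 87), (22, 79, 87), (24, 79, 95), (26, 84, 106), (28, 88, 115), (30, 89, 118), (32, 89, 118), (34, 89, 117), (36, 89, 114), (38, 88, 111), (40, 88, 111), (42, 87, 110), (44, 88, 112), (46, 91, 112), (48, 97, 113), (50, 101, 116)]
```

```bash
python3 - <<'E'
from h import *
fr=[env.camera("side") for _ in range(10)]; d=fr[0]
A=np.mean([f["color"].astype(np.float32).mean(2) for f in fr],0)
x,y,w=.5808,.053,.16
ax=lambda Y:proj(d,place(np.array([[0,Y,0]]),x,y,.088,w))[0]
u=ax(-.043)-ax(.043);u/=np.hypot(*u);n=np.array([u[1],-u[0]])
a=np.arange(-.05,.0501,.0005); s=np.arange(-8,8,.1)
P=np.array([[ax(Y)+t*n for Y in a] for t in s],np.float32)
R=cv2.remap(A,P[...,0].copy(),P[...,1].copy(),cv2.INTER_CUBIC)
ia=lambda Y:int(np.argmin(abs(a-Y))); js=lambda t:int(np.argmin(abs(s-t)))
for (y0,y1,s0,s1) in((.014,.030,-2,3),(.014,.027,-1,3),(.012,.030,-2.5,2.5),(.010,.028,-2.5,3.5)):
    T=R[js(s0):js(s1),ia(y0):ia(y1)]
    m=cv2.matchTemplate(R[:,ia(-.03):ia(.009)],T,cv2.TM_CCOEFF_NORMED)
    m=m[max(0,js(s0)-15):js(s0)+16]; k=np.unravel_index(m.argmax(),m.shape)
    print("shift mm",(y0-a[ia(-.03)+k[1]])*1e3,"(29 expected) perp px",(s[k[0]+max(0,js(s0)-15)]-s0).round(2),m.max().round(3))
E
```

```text
shift mm 27.499999999999968 (29 expected) perp px -0.6 0.79
shift mm 27.499999999999968 (29 expected) perp px -0.4 0.628
shift mm 27.99999999999997 (29 expected) perp px -0.3 0.871
shift mm 26.999999999999975 (29 expected) perp px -0.2 0.71
```

The mid knuckle reads about 0.6 mm too far towards +y and about 1 mm too near the robot. That agrees with the box-outline hinge at (0.5814, 0.0528). I'll make the small correction, check the force and hand in.

```bash
python3 - <<'E'
from h import *
print(env.movel([.5815,.0527,.1451],.02,stop_force=3)); env.hold(.7)
print(env.read_ee_pos(),env.read_contact_force(),env.read_opening(),env.read_grip_force(),abs(env.read_qd()).max(),env.read_t())
env.camera("top"); r=env.cut_out("top","cover"); print([(v["conf"],v["uv"]) for v in r][:1])
print(env.hand_in())
E
```

```text
False
[0.58150558 0.05268219 0.14511653] [ 0.63208505  0.53239585 -2.87736036] 0.009775499630748722 39.99812364578247 0.0011874485936893189 22.7333
[(0.68, [183.3, 259.7])]
the job is handed in; nothing more can be done
None
```

I handed the job in at about 23 s of robot time; no verdict came back. The cover lies flat in the middle of the mat, and the gripper holds the flap still and upright between the fixed knuckles, aligned to about 1 mm by camera, with only its own weight (2.9 N) on the wrist.

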